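Set the roller gap on a leather seam press

TASK

Two seam roller presses stand on the leather bench. On the one with the pink ring, turn the ring clockwise until the rollers touch, then back it off two marks of the scale and let go. Leave the grey ring of the other press as it is set.

Things in the scene. Friction and masses are not known exactly. Their poses are not given: they have to be found in the camera images.
- pink_ring (a joint): The pink ring's angle in rad about a vertical axis: 0 = rollers touching (firm stop); grows counter-clockwise seen from above, raising the upper roller 3 mm per rad; upper stop 2.62. Starts between 0.5 and 1.45. Stays where left (friction 0.12 N m); no clicks to feel: go by the scale, one mark = 0.524, so two marks back from touching is 1.047.
- pink_grip (a point): Point on the pink ring's axis, 184 mm above the table, at grip height. The ring is a disc (80 mm across, upper face 22 mm below this point) with an upright wing across its middle, 54 mm long, 16 mm thick, top 16 mm above this point. z up, x along the wing; both turn with the ring. White pointer line on the -x half.
- pink_press: The fixed press under the pink ring, origin at table height on the ring's axis: grey steel frame 160 x 170 mm, 149 mm high, crank at its +y side, lower than the wing. A black dial plate (120 mm across) under the ring has marks every 30 degrees: a wide red one to -x, where the pointer stands when the rollers touch, then five white ones counter-clockwise.
- grey_pointer (a point): Outer end of the white pointer on the other press's mid-grey ring, 40 mm from that ring's axis and 162 mm above the table. That press is otherwise the same; its ring is to be left as it is set.

How it is judged:
By the outcome, as a careful person would: the job done as asked, in the order asked, and still so for the second after the job is handed in, with the robot touching nothing.
It also fails if it takes over 32 s, if anything falls off the work surface, if the arm or the gripper's body presses on something with over 40 N, if the wrist force passes 120 N, or if a joint passes its speed limit or range.

ROBOT

A 7-joint arm with a two-finger parallel gripper is mounted at the origin on the work surface. World frame = base frame: x ahead of the robot, y to its left, z up, the work surface at z = 0. Lengths are in m, angles in rad, forces in N, time in s.
With the tool pointing down it reaches from about 0.425 to 0.8 m from the base axis. Payload 8.3 kg.
Tool frame: the origin (TCP) lies at the very end of the fingers, on their centre line; the grasp point (between the pads) lies 19 mm behind it; z points along the fingers, y is the line along which they close (so a half turn about z gives the same grasp; the last joint's range is limited). The gripper opens to 85 mm and grips with 20 to 120 N. Pads are 22 mm wide; open, the fingers measure 114 mm over their backs; the gripper's body (76 mm by 85 mm) begins 54 mm behind the grasp point. The pads swing forward as they close: fully open they stand 13 mm farther back than shut.
Start: joints at [1.285, 0.383, 0.016, 1.37, -0.006, 1.388, -0.046], TCP at [0.138, -0.61, 0.231] pointing down, gripper open.
Joint ranges: [-2.95, 2.95], [-0.25, 2.06], [-1.52, 1.56], [0.18, 2.33], [-1.44, 4.58], [0.02, 2.06], [-3.01, 3.01]. Speed limits (rad/s): [2.39, 2.39, 3.01, 3.01, 3.14, 3.14, 3.14].

INTERFACE

Orientations are given as a rotation vector (axis times angle).
In Python, from cell import robot, viewer gives the robot as it stands.
- The arm moves only by the tool carry_out, never from a script. Its argument "steps" is text: rows parted by semicolons, each of 7 numbers parted by spaces: the shift along the tool's x, y, z normalised to -1 to 1, where 1 is 0.5 m, then the turn, a rotation vector about the tool's x, y, z normalised to -1 to 1, where 1 is 45 degrees, then the opening, from -1 (shut) to 1 (fully open). A call has 1 to 20 rows; each row shifts and turns the commanded pose from where the row before left it, along the tool's axes as they then stand; what a row does not reach is not made up. A row lasts 1/10 s, in which the tool goes at most 50 mm and 8.59 degrees, less where a joint would pass 70% of its speed; a pose out of reach is approached as far as the arm can. A call with a number of a shift or a turn outside -1 to 1 is refused whole. A call with a gripper value outside its range is refused whole. The fingers move at their own pace and stop on an object; "force" is the grip in N (left out, the last holds). Time passes only in rows, so rows that do not move let the fingers close. It gives the time, the measured TCP pose, the force, the opening and the grip force at its end, in the units of the state.
- robot.get_obs(): the state, without advancing time (a new reading comes with each control period).
- viewer.capture(name): name is "scene" or "top" or "wrist"; returns a dict with "img" (480x640x3 uint8, red, green, blue), "vertical_fov" (degrees; the focal length in pixels is half the picture's height over the tangent of half this angle, whatever the lens; pixels are square), "cx", "cy" (the principal point, pixels), "k1" (the pictures are not rectified: a ray, as slopes to the right and down, at radius r is drawn at 1 + k1 r^2 times it, then the intrinsics apply), "R" (3x3) and "t" (3): a world point X has camera coordinates R X + t. Camera axes: x right, y down, z forward; pixel columns grow to the right and rows downward; lengths in m; the calibration is good to about 2 mm. A picture is of the moment at which its call begins. There is no depth.
- robot.sign_off(): hands the job in; it is judged then, once.
The state is a dict: "t": time; "joint_positions": joint angles; "dq": joint speeds; "joint_torque": joint torques, N m; "ee_pos": TCP position; "ee_rot": TCP orientation; "contact_force": force on the tool from outside, world axes, zero at the start; "torque": the same for the moment, N m; "width": opening from 0.0 (shut) to 1.0 (fully open); "grip_force": force on a finger pad.
Only numpy, scipy, OpenCV 4.12 (cv2) and the standard library are available. Lean on these libraries where they do the work, as an engineer would, in place of code of your own. Each camera call takes 0.05 s, during which the arm holds its last target. There are 200 camera calls.

## Working session

There is one attempt and no reset: what is moved stays moved. The work goes in short steps, Python scripts to look and compute and a tool call to move; the robot and the scene stay as the last step left them, time stands still between calls to the robot, and variables do not carry over. Pictures are saved under pics/ and viewed, at most 10 in all, crops included, and the job is handed in when it is done.

Besides the shell and the picture viewer there is one more tool, called after "Emit:" as name(argument=value, ...) on one line, values as JSON. carry_out: Moves the arm, as the interface text tells. Its arguments: {"type":"object","properties":{"steps":{"type":"string"},"force":{"type":"number"}},"required":["steps"]}

```bash
mkdir -p pics; cat > h.py <<'E'
import numpy as np, cv2, json
from cell import robot, viewer
from scipy.spatial.transform import Rotation as Ro
def cap(n,f):
    c=viewer.capture(n); cv2.imwrite(f'pics/{f}.png',c['img'][:,:,::-1])
    np.savez(f'pics/{f}.npz',**c); return c
def load(f): return np.load(f'pics/{f}.npz')
def K(c):
    F=240/np.tan(np.radians(float(c['vertical_fov']))/2)
    return F,np.array([[F,0,c['cx']],[0,F,c['cy']],[0,0,1.]])
def ray(c,u,v,z):
    F,k=K(c)
    s=cv2.undistortPoints(np.array([[[u,v]]],float),k,np.array([float(c['k1']),0,0,0]))[0,0]
    R=np.array(c['R']);t=np.array(c['t']); o=-R.T@t; d=R.T@np.array([*s,1])
    return o+d*(z-o[2])/d[2]
def proj(c,X):
    F,k=K(c)
    p,_=cv2.projectPoints(np.array(X,float).reshape(-1,1,3),cv2.Rodrigues(np.array(c['R']))[0],np.array(c['t'],float),k,np.array([float(c['k1']),0,0,0]))
    return p[:,0]
E
python3 - <<'E'
from h import *
for n in ('scene','top'): 
    c=cap(n,n+'0'); R=np.array(c['R']); print(n,c['vertical_fov'],c['k1'],-R.T@np.array(c['t']),R[2])
o=robot.get_obs(); print(o)
E
```

```text
scene 50.226513055947805 -0.13987867228918552 [0.91577908 0.48734102 0.69766333] [-0.46700213 -0.57733532 -0.66977081]
top 43.73286274112758 -0.17554922368359466 [ 0.30127637 -0.01484722  1.32141018] [ 0.19039645  0.00215996 -0.98170491]
{'t': 0.1, 'joint_positions': array([ 1.28509354,  0.38414699,  0.01636627,  1.37105184, -0.00631633,
        1.38819721, -0.04649473]), 'dq': array([-0.00048299, -0.00180322, -0.0002275 , -0.00283671, -0.00070657,
        0.00013871, -0.00063761]), 'joint_torque': array([ 2.51982623e-03, -6.29130793e+01,  8.47315863e-01, -3.72764611e+01,
        1.67996372e-02,  1.03152869e-02, -2.79148429e-05]), 'ee_pos': array([ 0.13804949, -0.60909702,  0.23038195]), 'ee_rot': array([-3.12037324e+00, -3.49175715e-01,  3.15142298e-04]), 'contact_force': array([-0.35065315,  0.56432091, -0.20257749]), 'torque': array([-0.05730288, -0.00665321,  0.01274941]), 'grip_force': 0.0, 'width': 0.9991994225557784}
```

View pics/top0.png

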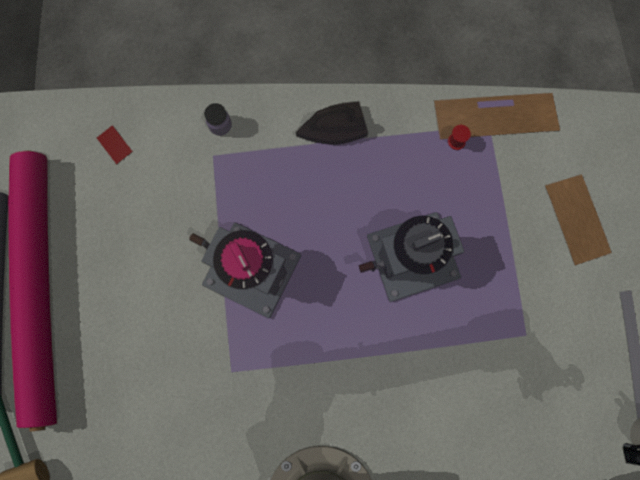

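View pics/scene0.png

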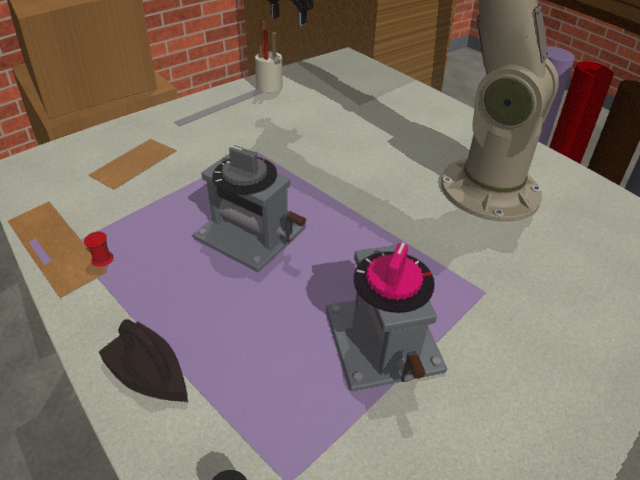

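The top view shows the pink ring at about (243,260), its red mark at (232,282) and its crank at (198,239). The grey ring is at (424,243), and the arm is off to the right. Next I'll measure the ring's axis and the mark and pointer angles.

```bash
python3 - <<'E'
from h import *
c=load('top0'); im=c['img'].astype(int)
hsv=cv2.cvtColor(c['img'],cv2.COLOR_RGB2HSV)
sub=np.zeros(im.shape[:2],bool); sub[215:305,195:300]=1
pink=sub&(hsv[...,0]>155)&(hsv[...,0]<178)&(hsv[...,1]>120)
red=sub&((hsv[...,0]<8)|(hsv[...,0]>=178))&(hsv[...,1]>150)&(hsv[...,2]>90)
v,u=np.nonzero(pink); print(len(u),u.min(),u.max(),v.min(),v.max())
v,u=np.nonzero(red); print('red',len(u),u.mean(),v.mean())
# dial: dark pixels ellipse
P=lambda u,v,z:ray(c,u,v,z)
for z in (.149,.155,.162,.2): print(z,P(243,260,z))
rp=P(u.mean(),v.mean(),.155);print('red',rp)
cr=cv2.resize(c['img'][205:325,180:310],None,fx=4.5,fy=4.5,interpolation=cv2.INTER_CUBIC)
s=load('scene0'); cr2=cv2.resize(s['img'][225:325,340:450],None,fx=5.4,fy=5.4,interpolation=cv2.INTER_CUBIC)[:,:]
cr=cv2.resize(cr,(400,369));cr2=cv2.resize(cr2,(400,364))
o=np.zeros((369,800,3),np.uint8);o[:,:400]=cr;o[:364,400:]=cr2
cv2.imwrite('pics/crop.png',np.clip(o[:,:,::-1].astype(int)*1.5,0,255).astype(np.uint8))
E
```

```text
1313 221 263 237 281
red 11 230.63636363636363 280.90909090909093
0.149 [0.49424425 0.155868   0.149     ]
0.155 [0.4932567  0.15499433 0.155     ]
0.162 [0.49210457 0.15397506 0.162     ]
0.2 [0.48585012 0.14844186 0.2       ]
red [0.45131729 0.1784167  0.155     ]
```

View pics/crop.png

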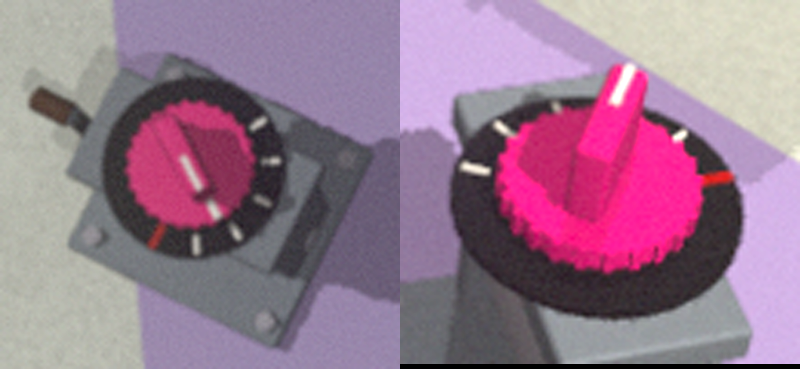

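```bash
python3 - <<'E'
from h import *
from scipy.optimize import least_squares
c=load('top0')
P=lambda a,b,z:ray(c,180+a/3.077-.3,205+b/3.077-.3,z)[:2]
M=np.array([P(*m,.153) for m in [(157,236),(196,244),(236,232),(262,201),(271,161),(258,124)]])
f=lambda p:(M-np.array([[p[0]+p[3]*np.cos(p[2]+i*np.pi/6),p[1]+p[3]*np.sin(p[2]+i*np.pi/6)] for i in range(6)])).ravel()
r=least_squares(f,[.49,.155,2.5,.05]); print(r.x,np.abs(r.fun).max())
x,y,a=r.x[:3]
print('dialcentre',P(195,167,.153))
for m,z in (((213,210),.162),((202,190),.2),((182,158),.2)):
    q=P(*m,z); print(q, np.hypot(*(q-[x,y])), np.arctan2(q[1]-y,q[0]-x)-a)
d=P(202,190,.2)-P(182,158,.2); print('top line theta',np.arctan2(d[1],d[0])-a, 'ptr dir',np.arctan2(d[1],d[0]))
# grey
im=c['img'][200:290,375:475];cv2.imwrite('pics/g.png',im)
o=robot.get_obs();print(Ro.from_rotvec(o['ee_rot']).as_matrix().round(3))
E
```

```text
[0.49583492 0.15652163 2.69031643 0.05055386] 0.0006047893321629305
dialcentre [0.49565384 0.15519838]
[0.46639461 0.14153408] 0.03303572264101557 -5.361021707726012
[0.47343398 0.14358459] 0.025868298476118243 -5.308181365497454
[0.49346232 0.15665367] 0.0023762708719476016 0.3956838622904062
top line theta -5.2537579800836856 ptr dir -2.563441545852669
[[ 0.975  0.221 -0.   ]
 [ 0.221 -0.975  0.002]
 [-0.    -0.002 -1.   ]]
```

Emit:
carry_out(steps=".07 -.027 -.02 0 0 0 1;.07 -.027 -.02 0 0 0 1;.07 -.027 -.02 0 0 0 1;.07 -.027 -.02 0 0 0 1;.07 -.027 -.02 0 0 0 1;.07 -.027 -.02 0 0 0 1;.07 -.027 -.02 0 0 0 1;.07 -.027 -.02 0 0 0 1;.07 -.027 -.02 0 0 0 1;.07 -.027 -.02 0 0 0 1;.048 -.066 0 0 0 0 1;.048 -.066 0 0 0 0 1;.048 -.066 0 0 0 0 1;.048 -.066 0 0 0 0 1;.048 -.066 0 0 0 0 1;.048 -.066 0 0 0 0 1;.048 -.066 0 0 0 0 1;.048 -.066 0 0 0 0 1")

```text
t: 1.9
ee_pos: [0.5788, -0.0991, 0.3309]
ee_rot: [-3.122, -0.349, 0.001]
contact_force: [0.7, -0.6, 0.4]
width: 1.001
grip_force: 0.0
```

Emit:
carry_out(steps="-.0073 -.0763 0 0 0 0 1;-.0073 -.0763 0 0 0 0 1;-.0073 -.0763 0 0 0 0 1;-.0073 -.0763 0 0 0 0 1;-.0073 -.0763 0 0 0 0 1;-.0073 -.0763 0 0 0 0 1;-.0073 -.0763 0 0 0 0 1;0 0 0 0 0 -.127 1;0 0 0 0 0 -.127 1;0 0 0 0 0 -.127 1;0 0 0 0 0 0 1")

```text
t: 3.0
ee_pos: [0.4944, 0.1541, 0.331]
ee_rot: [-3.034, -0.813, 0.001]
contact_force: [-0.3, -0.0, -0.9]
width: 1.001
grip_force: 0.0
```

```bash
python3 - <<'E'
from h import *
c=cap('wrist','w1'); print(-c['R'].T@c['t'],c['R'][2]); o=robot.get_obs(); print(o['ee_pos'],Ro.from_rotvec(o['ee_rot']).as_matrix().round(3),o['joint_positions'].round(2),o['t'],o['torque'])
E
```

```text
[0.56710002 0.19528346 0.47408658] [-0.27939388 -0.16042637 -0.94667969]
[0.49448022 0.15410732 0.33102647] [[ 0.868  0.497 -0.001]
 [ 0.497 -0.868 -0.   ]
 [-0.001 -0.    -1.   ]] [ 0.12  0.16 -0.55  1.46  0.08  1.55 -1.48] 3.05 [0.04269484 0.00673722 0.03600294]
```

View pics/w1.png

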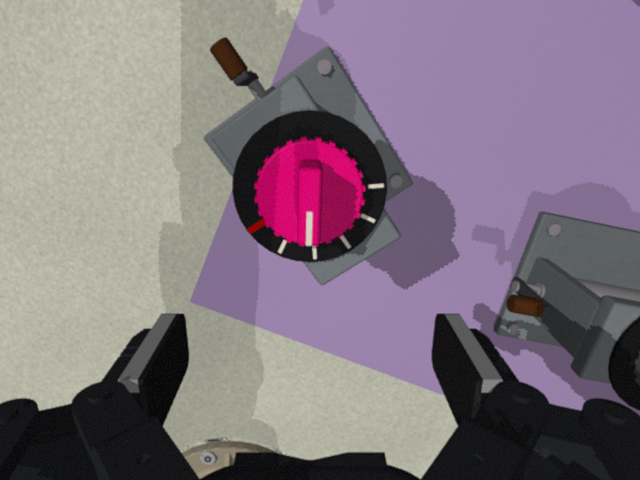

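The wrist view shows the ring at about (310,190) with the wing nearly parallel to the pads. The red mark is at (257,227) and the pointer runs from (309,212) to (308,244).

```bash
cat >> h.py <<'E'
from scipy.optimize import least_squares
def fit(c,marks,idx,z=.153):
    M=np.array([ray(c,*m,z)[:2] for m in marks]); i=np.array(idx)*np.pi/6
    f=lambda p:(M-np.c_[p[0]+p[3]*np.cos(p[2]+i),p[1]+p[3]*np.sin(p[2]+i)]).ravel()
    r=least_squares(f,[.49,.155,2.69,.05]); return r.x,np.abs(r.fun).max()
def theta(c,p,q,z):
    q=ray(c,*q,z)[:2]; d=q-p[:2]; return np.hypot(*d),(np.arctan2(d[1],d[0])-p[2])%(2*np.pi)
E
python3 - <<'E'
from h import *
c=load('w1')
p,e=fit(c,[(257,227),(283,246),(314,253),(345,242),(369,219),(376,186)],range(6)); print(p,e)
print(theta(c,p,(308.5,242),.162),theta(c,p,(309,230),.2),theta(c,p,(310,212),.2))
# wing top centre: predicted outline
for th in (.93,.97,1.01):
    a=p[2]+th; d=np.array([np.cos(a),np.sin(a)]); n=np.array([-d[1],d[0]])
    print(th,proj(c,[[*(p[:2]+s*.027*d+k*.008*n),.2] for s,k in ((1,1),(1,-1),(-1,1),(-1,-1))]).round(1).tolist(), proj(c,[[*(p[:2]+.04*d),.162]]))
h=cv2.cvtColor(c['img'],cv2.COLOR_RGB2HSV); 
for v in (175,190,205,235): print(v,c['img'][v,294:326].tolist() if 0 else c['img'][v,294:326].sum(1).tolist())
E
```

```text
[0.49954362 0.15646231 2.69246962 0.0506377 ] 0.0007527902067610004
(np.float64(0.038221145641292344), np.float64(0.9433176137252577)) (np.float64(0.015442037778066376), np.float64(0.932326289334199)) (np.float64(0.0027793993821913013), np.float64(0.989489403312211))
0.93 [[319.9, 246.5], [296.5, 245.5], [324.2, 168.1], [299.3, 167.0]] [[307.74930432 244.12199138]]
0.97 [[321.5, 246.1], [298.1, 246.0], [322.5, 167.6], [297.6, 167.5]] [[309.80778901 244.16686787]]
1.01 [[323.1, 245.6], [299.7, 246.4], [320.8, 167.1], [295.9, 168.0]] [[311.86651328 244.13466258]]
175 [285, 286, 285, 285, 265, 311, 320, 335, 331, 357, 325, 326, 343, 330, 338, 332, 339, 339, 336, 338, 348, 339, 341, 349, 328, 280, 253, 206, 198, 219, 227, 251]
190 [323, 280, 286, 274, 267, 306, 330, 322, 332, 342, 335, 336, 333, 331, 337, 340, 326, 339, 331, 331, 340, 331, 326, 319, 312, 278, 237, 185, 209, 242, 228, 242]
205 [326, 309, 279, 258, 283, 313, 331, 325, 339, 331, 338, 338, 336, 335, 349, 343, 343, 337, 340, 338, 330, 338, 344, 334, 298, 253, 222, 184, 224, 234, 236, 240]
235 [335, 344, 339, 289, 305, 331, 331, 328, 345, 336, 340, 426, 572, 620, 617, 624, 617, 582, 455, 349, 327, 340, 312, 299, 259, 212, 191, 207, 222, 238, 228, 239]
```

Emit:
carry_out(steps=".009 0 .08 0 0 .03 1;0 0 .08 0 0 0 1;0 0 .08 0 0 0 1;0 0 .04 0 0 0 .2;0 0 .04 0 0 0 -.2;0 0 0 0 0 0 -.6;0 0 0 0 0 0 -1;0 0 0 0 0 0 -1;0 0 0 0 0 0 -1;0 0 0 0 0 0 -1;0 0 0 0 0 0 -1", force=50)

```text
t: 4.15
ee_pos: [0.4989, 0.1571, 0.1727]
ee_rot: [-3.044, -0.775, -0.003]
contact_force: [-3.6, 1.1, 6.7]
width: 0.179
grip_force: 50.6
```

Emit:
carry_out(steps="0 0 0 0 0 .133 -1;0 0 0 0 0 .133 -1;0 0 0 0 0 .133 -1;0 0 0 0 0 .133 -1;0 0 0 0 0 .133 -1;0 0 0 0 0 .133 -1;0 0 0 0 0 0 -1")

```text
t: 4.85
ee_pos: [0.4989, 0.1569, 0.1727]
ee_rot: [-3.134, 0.207, -0.003]
contact_force: [-2.3, 1.1, 7.5]
width: 0.183
grip_force: 50.6
```

```bash
cat > st.py <<'E'
from h import *
o=robot.get_obs(); R=Ro.from_rotvec(o['ee_rot']).as_matrix(); print(o['t'],'alpha',np.arctan2(R[1,0],R[0,0]),o['torque'].round(2),o['contact_force'].round(1),o['ee_pos'].round(4),o['joint_positions'].round(2))
E
python3 st.py
```

```text
4.85 alpha -0.13193391819655598 [ 0.    0.67 -0.14] [-2.3  1.1  7.5] [0.4989 0.1569 0.1727] [ 0.04  0.23 -0.47  1.72  0.11  1.21 -2.16]
```

Emit:
carry_out(steps="0 0 0 0 0 .1 -1;0 0 0 0 0 .1 -1;0 0 0 0 0 .1 -1;0 0 0 0 0 .033 -1;0 0 0 0 0 .033 -1;0 0 0 0 0 0 -1")

```text
t: 5.45
ee_pos: [0.4989, 0.1568, 0.1727]
ee_rot: [-3.073, 0.649, -0.003]
contact_force: [-3.8, 0.5, 7.0]
width: 0.178
grip_force: 50.7
```

```bash
python3 st.py
```

```text
5.45 alpha -0.4165627765203922 [-0.09  0.78 -0.09] [-3.8  0.5  7. ] [0.4989 0.1568 0.1727] [ 0.01  0.23 -0.43  1.72  0.1   1.21 -2.44]
```

Emit:
carry_out(steps="0 0 0 0 0 .025 -1;0 0 0 0 0 .025 -1;0 0 0 0 0 0 -1")

```text
t: 5.75
ee_pos: [0.4989, 0.1568, 0.1728]
ee_rot: [-3.06, 0.708, -0.003]
contact_force: [-3.4, -0.0, 7.2]
width: 0.174
grip_force: 50.8
```

```bash
python3 st.py
```

```text
5.75 alpha -0.45501230411512544 [-0.16  0.79  0.31] [-3.4 -0.   7.2] [0.4989 0.1568 0.1728] [ 0.01  0.23 -0.43  1.72  0.1   1.21 -2.48]
```

Emit:
carry_out(steps="0 0 0 0 0 .025 -1;0 0 0 0 0 0 -1")

```text
t: 5.95
ee_pos: [0.4989, 0.1568, 0.1728]
ee_rot: [-3.054, 0.737, -0.003]
contact_force: [-1.9, -0.9, 7.3]
width: 0.174
grip_force: 54.8
```

```bash
python3 st.py
```

```text
5.95 alpha -0.47334756790952376 [-0.27  0.74  1.13] [-1.9 -0.9  7.3] [0.4989 0.1568 0.1728] [ 0.    0.23 -0.43  1.72  0.1   1.21 -2.49]
```

Emit:
carry_out(steps="0 0 0 0 0 -.05 -1;0 0 0 0 0 -.1333 -1;0 0 0 0 0 -.1333 -1;0 0 0 0 0 -.1333 -1;0 0 0 0 0 -.1333 -1;0 0 0 0 0 -.1333 -1;0 0 0 0 0 -.1333 -1;0 0 0 0 0 -.1333 -1;0 0 0 0 0 -.1333 -1;0 0 0 0 0 -.1333 -1;0 0 0 0 0 -.08 -1;0 0 0 0 0 -.043 -1;0 0 0 0 0 0 -1;0 0 0 0 0 0 -1")

```text
t: 7.35
ee_pos: [0.4989, 0.1572, 0.1727]
ee_rot: [-2.999, -0.934, -0.003]
contact_force: [-2.7, 1.2, 6.3]
width: 0.179
grip_force: 50.7
```

```bash
python3 st.py; python3 -c "
from h import *
cap('wrist','w2')"
```

```text
7.35 alpha 0.6040201422299059 [0.23 0.69 0.12] [-2.7  1.2  6.3] [0.4989 0.1572 0.1727] [ 0.11  0.25 -0.56  1.72  0.14  1.22 -1.45]
```

View pics/w2.png

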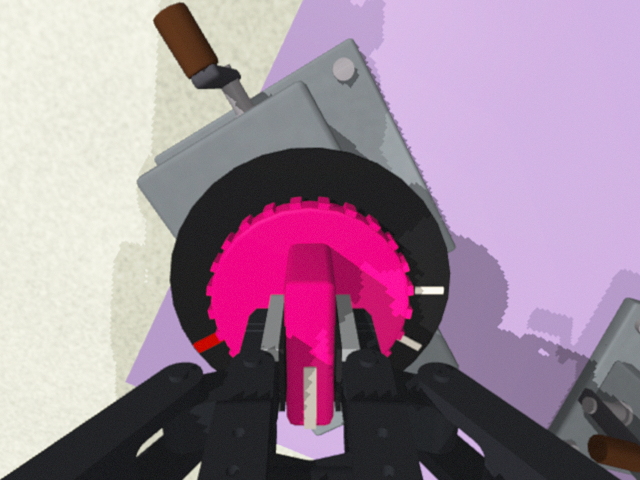

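The wing is held centrally between the pads. I'll open, lift clear and check.

Emit:
carry_out(steps="0 0 0 0 0 0 0;0 0 0 0 0 0 1;0 0 0 0 0 0 1;0 0 0 0 0 0 1;0 0 0 0 0 0 1;0 0 -.03 0 0 0 1;0 0 -.06 0 0 0 1;0 0 -.08 0 0 0 1;0 0 -.08 0 0 0 1;0 0 -.08 0 0 0 1;0 0 0 0 0 0 1;0 0 0 0 0 0 1")

```text
t: 8.6
ee_pos: [0.4989, 0.1567, 0.3371]
ee_rot: [3.0, 0.934, 0.003]
contact_force: [-0.8, -0.6, -1.2]
width: 0.998
grip_force: 0.0
```

```bash
python3 st.py; python3 -c "
from h import *
c=cap('wrist','w3')
cv2.imwrite('pics/w3c.png',cv2.resize(c['img'][100:280,210:410,::-1],None,fx=3,fy=3,interpolation=cv2.INTER_CUBIC))"
```

```text
8.6 alpha 0.6035324949310246 [-0.04  0.02  0.  ] [-0.8 -0.6 -1.2] [0.4989 0.1567 0.3371] [ 0.12  0.17 -0.57  1.43  0.09  1.56 -1.41]
```

View pics/w3c.png

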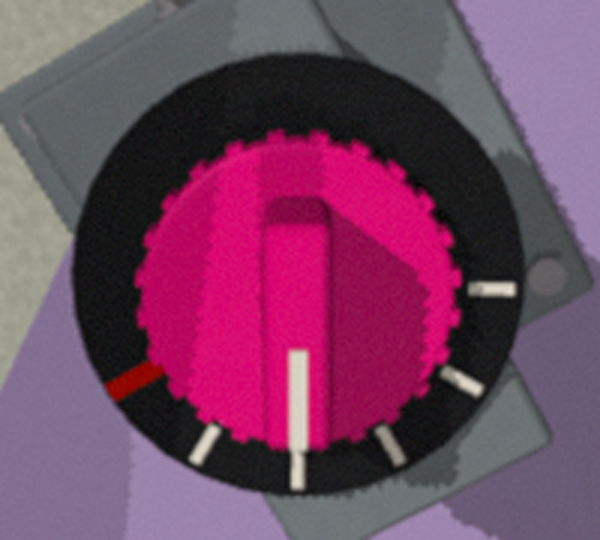

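The pointer (297,400) lines up with the second white mark after the red one (297,470), and the gripper is clear.

```bash
python3 -c "
from cell import robot
print(robot.sign_off())"
```

```text
the job is handed in; nothing more can be done
None
```

I turned the pink ring clockwise to the firm stop, backed it off two marks and let go; the pointer sits on the second white mark, the grey press was never touched, and the job was handed in at about 8.6 s of the 32 s allowed.

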